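# Lower the work support and lock its collar again

### The job

One of the two tab-locked work supports beside the vice still stands raised: lower it to the level of the other one. Squeeze the two tabs of its collar together and turn the collar counter-clockwise to the open notches, let go and press the rest fully down, then squeeze again and turn the collar back until both tabs spring out into the locked notches. Leave the other support alone and do not knock the things lying around.

Things in the scene. Friction and masses are not known exactly. Their poses are not given: they have to be found in the camera images.
- sup_high: The RAISED work support: round grey casting fixed to the bench. Origin: centre of its underside on its vertical axis; z up. Foot 110 mm across, ring wall 92 mm across with top at z = 70 mm round a dark collar (top z = 73 mm) that carries two light upright tabs. On the axis, between the tabs, slides the rest: a stem with a flat round head 32 mm across.
- sup_low: The other work support, already lowered and locked, to be left alone: same make and sizes as sup_high, but its head top is at z = 114 mm, nearly level with its tab tops (z = 112 mm).
- sup_high_grip (a point): Point on the axis of sup_high between its two tabs, 102 mm above the bench. Turns with the collar: its x axis runs from tab to tab (squeeze along x; the tabs are alike), z up. Tabs: 24 mm wide, 7 mm thick, tops 10 mm above this point, standing 39 mm clear of the collar; outer faces 64 mm apart, 50 mm when fully squeezed.
- sup_high_top (a point): Centre of the top face of the raised support's rest head; z = 144 mm raised (32 mm above the tab tops), 114 mm fully down (2 mm above the tab tops). z up.
- sup_high_collar (a joint): Collar angle about the vertical, rad: 0 locked (stop), 1.047 open (stop), counter-clockwise from above. Toes of the tabs catch in notches of the ring wall at 0 and 1.047; it turns only with both tabs pressed in 5 mm or more. Let go within 0.07 rad of a notch, they spring out into it. Friction 0.04 N m. It turns back only with the rest fully down or up. Starts at 0 to 0.04.
- sup_high_rest (a joint): How far the raised support's rest has gone down, m: 0 raised, 0.030 fully down (stop). Goes down only with the collar open; takes 5 to 10 N to push and stays where it is left.
- sup_high_tab1 (a joint): First tab of the raised support (+x side of the grip point): how far it is pressed inward, m: 0 = sprung out, 0.007 = fully in (stop). Spring: 3 N to start, 6 N fully in. 
- sup_high_tab2 (a joint): Second tab of the raised support (-x side of the grip point): how far it is pressed inward, m: 0 = sprung out, 0.007 = fully in (stop). Spring: 3 N to start, 6 N fully in. 
- sup_low_collar (a joint): Angle of the other support's collar, rad; 0 = locked. To be left alone.
- sup_low_rest (a joint): How far the other support's rest is down, m: 0.030 = fully down. To be left alone.
- hammer: ball-pein hammer with a wooden handle, 276 x 106 x 27 mm, lying on the bench. Bystander; origin: centre of its underside.
- cup: small steel bearing cup (ring), 44 mm across, 12 mm high. Bystander; origin: centre of its underside.
- ring_spanner: double ring spanner, 164 x 24 x 5 mm, lying on the bench. Bystander; origin: centre of its underside.
- hub: bicycle front hub, 100 mm long, 43 mm across, lying on the bench. Bystander; origin: centre of its underside.
- tape: black roll of tape, 73 mm across, 19 mm high. Bystander; origin: centre of its underside.
Not all that is in view belongs to the job. What is shaped like the sup_high but turquoise is not meant.

How it is judged (in metres and radians):
On the way, in this order (a step that is already met when the one before it is completed fails the run):
1. the raised support's collar is turned to open, its rest still up (value of joint sup_high_collar above 0.95 rad and value of joint sup_high_rest below 0.01 m), for 0.2 s.
2. the rest is pressed fully down with the collar open (value of joint sup_high_rest above 0.027 m and value of joint sup_high_collar above 0.8 rad), for 0.2 s.
At the end, for the whole second after the job is handed in: The once raised rest is fully down (within 3 mm), its collar is back in the locked position (within 0.09 rad) with both tabs sprung out (within 1.5 mm), and the other support is still locked and down (value of joint each of sup_high_rest, sup_low_rest above 0.027 m and value of joint each of sup_high_collar, sup_low_collar below 0.09 rad and value of joint each of sup_high_tab1, sup_high_tab2 below 0.0015 m); the robot touches nothing.
It fails at once if the other support's collar is turned (value of joint sup_low_collar above 0.2 rad).
It fails at once if the other support's rest is lifted (value of joint sup_low_rest below 0.024 m).
It fails at once if a bystander is knocked more than 40 mm away (distance of any of hammer, cup, ring_spanner, hub, tape from where it was at the start of the episode above 0.04 m).
It also fails if it takes over 59 s, if anything falls off the work surface, if the arm or the gripper's body presses on something with over 40 N, if the wrist force passes 120 N, or if a joint passes its speed limit or range.

### The arm

A 6-joint arm with a two-finger parallel gripper is mounted at the origin on a cart in front of the work surface, level with it; the furniture and walls round the work are solid. World frame = base frame: x ahead of the robot, y to its left, z up, the work surface at z = 0. Lengths are in mm, angles in rad, forces in N, time in s.
With the tool pointing down it reaches from about 300 to 775 mm from the base axis. Payload 14.6 kg.
Tool frame: the origin (TCP) lies at the centre of the arm's flange, where the gripper is bolted on; the fingertips stand 199 mm ahead of it and the grasp point (between the pads) lies 180 mm ahead of it; z points along the fingers, y is the line along which they close (so a half turn about z gives the same grasp; the last joint's range is limited). The gripper opens to 94 mm and grips with 3 to 60 N. Pads are 16 mm wide; open, the fingers measure 119 mm over their backs; the gripper's body (75 mm by 177 mm) begins 78 mm behind the grasp point.
Start: joints at [1.092, 0.3, 1.521, -0, 1.321, -0.067], TCP at [220.14, 504.013, 404.646] pointing down, gripper open.
Joint ranges: [-3.03, 3.03], [-0.79, 2.21], [0.23, 2.52], [-1.04, 4.18], [0, 3.07], [-2.55, 2.55]. Speed limits (rad/s): [2.22, 2.22, 2.57, 3.14, 3.14, 3.14].

### API

Orientations are given as a rotation vector (axis times angle).
In Python, from bench import manip, viewer gives the robot as it stands. The module is installed in compiled form; this text tells all that it offers.
- The arm moves only by the tool step_arm, never from a script. Its argument "series" is a list of rows, each a list of 7 numbers: the shift along the tool's x, y, z in mm, then the turn, a rotation vector about the tool's x, y, z in degrees, then the gripper's target within -1 to 1 (fully open at 1, half-way at 0, shut at -1). A call has 1 to 20 rows; each row is the pose to reach, as a shift and turn from the pose commanded when the call began, along the tool's axes at that moment; what a row does not reach only later rows make up. A row lasts 1/12 s, in which the tool goes at most 41.7 mm and 7.16 degrees, less where a joint would pass 70% of its speed; a pose out of reach is approached as far as the arm can. A call with a gripper value outside its range is refused whole. The fingers move at their own pace and stop on an object; "force" is the grip in N (left out, the last holds). Time passes only in rows, so rows that repeat a pose let the fingers close. It gives the time, the measured TCP pose, the force, the opening and the grip force at its end, in the units of the state.
- manip.read_state(): the state, without advancing time (a new reading comes with each control period).
- viewer.get_image(name): name is "scene" or "top" or "wrist"; returns a dict with "color" (384x512x3 uint8, red, green, blue), "fx", "fy", "cx", "cy" (pixels), "world_from_camera" (4x4, takes a point from camera to world coordinates). Camera axes: x right, y up, looking along -z (the intrinsics and any distortion apply to the point x, -y, -z); pixel columns grow to the right and rows downward; lengths in mm; the calibration is good to about 2 mm. A picture is of the moment at which its call begins. There is no depth.
- manip.close_job(): hands the job in; it is judged then, once.
The state is a dict: "time": time; "q": joint angles; "joint_vel": joint speeds; "tau": joint torques, N m; "tcp_pos": TCP position; "tool_rot": TCP orientation; "ft_force": force on the tool from outside, world axes, zero at the start; "moment": the same for the moment, N m; "gripper_width": finger opening in mm; "grip_force": force on a finger pad.
Only numpy, scipy, OpenCV 4.12 (cv2) and the standard library are available. Lean on these libraries where they do the work, as an engineer would, in place of code of your own. Each camera call takes 0.05 s, during which the arm holds its last target. There are 200 camera calls.

## Working session

There is one attempt and no reset: what is moved stays moved. The work goes in short steps, Python scripts to look and compute and a tool call to move; the robot and the scene stay as the last step left them, time stands still between calls to the robot, and variables do not carry over. Pictures are saved under pics/ and viewed, at most 10 in all, crops included, and the job is handed in when it is done.

Besides the shell and the picture viewer there is one more tool, called as name([rows], argument=value, ...), one row to a line, values as JSON. step_arm: Moves the arm, as the interface text tells. Its arguments: {"type":"object","properties":{"series":{"type":"array"},"force":{"type":"number"}},"required":["series"]}

```bash
mkdir -p pics; cat > h.py <<'E'
import numpy as np, cv2
from bench import manip, viewer
from scipy.spatial.transform import Rotation as R
def cap(n,f):
    im=viewer.get_image(n); cv2.imwrite(f'pics/{f}.png',cv2.cvtColor(im['color'],cv2.COLOR_RGB2BGR))
    np.savez(f'pics/{f}.npz',**{k:v for k,v in im.items()}); return im
def load(f): return np.load(f'pics/{f}.npz')
def ray(im,u,v):
    d=np.array([(u-im['cx'])/im['fx'],-(v-im['cy'])/im['fy'],-1.]); T=im['world_from_camera']
    return T[:3,3],T[:3,:3]@d/np.linalg.norm(d)
def tri(obs):
    A=np.zeros((3,3));b=np.zeros(3)
    for f,u,v in obs:
        o,d=ray(load(f),u,v);P=np.eye(3)-np.outer(d,d);A+=P;b+=P@o
    p=np.linalg.solve(A,b)
    res=[np.linalg.norm((np.eye(3)-np.outer(d,d))@(p-o)) for o,d in (ray(load(f),u,v) for f,u,v in obs)]
    return p.round(1),np.round(res,1)
def atz(f,u,v,z):
    o,d=ray(load(f),u,v); return (o+d*(z-o[2])/d[2]).round(1)
def proj(f,p):
    im=load(f);T=im['world_from_camera'];c=T[:3,:3].T@(np.array(p)-T[:3,3]);return im['fx']*c[0]/-c[2]+im['cx'],im['fy']*c[1]/c[2]+im['cy']
E
python3 - <<'E'
from h import *
a=[cap(n,n+'0') for n in('scene','top','wrist')]
for i in a: print([k for k in i], i['fx'],i['world_from_camera'].round(2).tolist())
c=[cv2.imread(f'pics/{n}0.png') for n in('scene','top')]
cv2.imwrite('pics/s.png',cv2.resize(c[0],(800,600)));cv2.imwrite('pics/t.png',cv2.resize(c[1],(800,600)))
print(manip.read_state())
E
```

```text
['color', 'fx', 'fy', 'cx', 'cy', 'world_from_camera'] 484.44280458550537 [[0.83, 0.33, -0.45, -121.13], [-0.56, 0.5, -0.66, -1038.34], [0.01, 0.8, 0.6, 907.55], [0.0, 0.0, 0.0, 1.0]]
['color', 'fx', 'fy', 'cx', 'cy', 'world_from_camera'] 365.7272464766384 [[-0.0, 0.99, -0.16, 305.99], [-1.0, -0.0, -0.01, -152.88], [-0.01, 0.16, 0.99, 1175.53], [0.0, 0.0, 0.0, 1.0]]
['color', 'fx', 'fy', 'cx', 'cy', 'world_from_camera'] 321.3565419627166 [[0.4, -0.88, -0.24, 151.47], [0.92, 0.39, 0.11, 535.24], [-0.0, -0.26, 0.96, 383.88], [0.0, 0.0, 0.0, 1.0]]
{'time': 0.15, 'q': array([ 1.09238443e+00,  3.00332518e-01,  1.52140906e+00, -1.82769958e-05,
        1.32072271e+00, -6.66033461e-02]), 'joint_vel': array([-0.00112788, -0.00286256, -0.00348821,  0.0012547 ,  0.00199327,
       -0.00176361]), 'tau': array([ 2.04890690e-03, -5.31959224e+01, -3.52822208e+01,  7.08411774e-02,
        2.36155721e-02, -6.42308419e-05]), 'tcp_pos': array([220.14262239, 503.99752579, 404.23505038]), 'tool_rot': array([-6.42254715e-01, -3.07501946e+00,  1.32604093e-03]), 'ft_force': array([1.41106589, 0.37404567, 1.08632743]), 'moment': array([-0.04485671,  0.01195467, -0.00800733]), 'grip_force': 0.0, 'gripper_width': 93.92637784401184}
```

View pics/s.png

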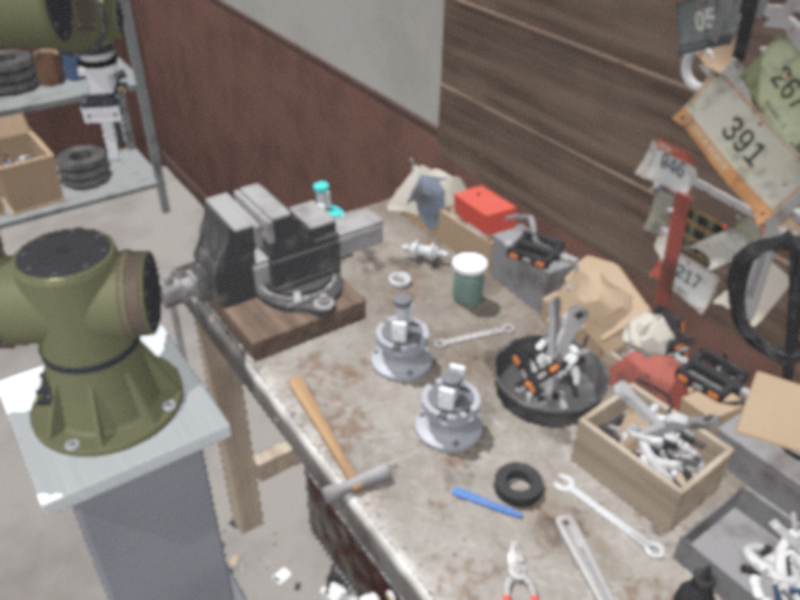

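View pics/t.png

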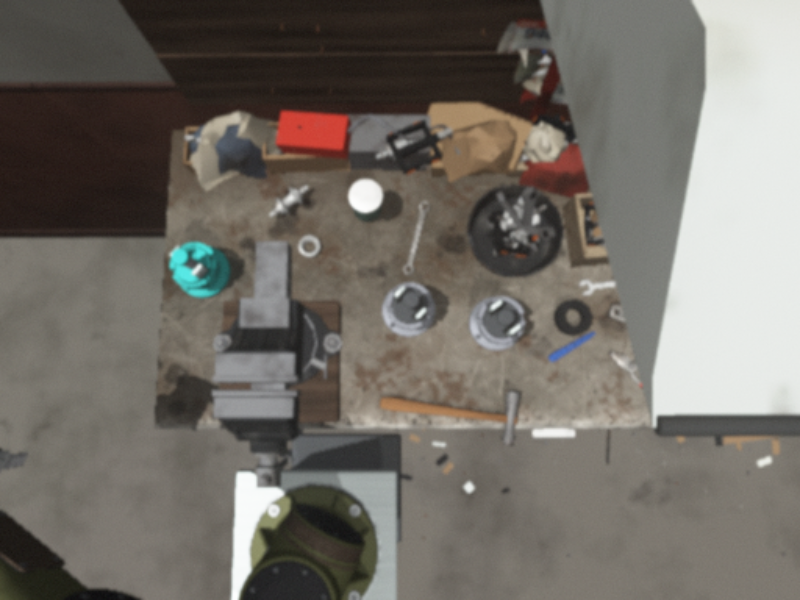

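Candidates (800x600 px): grey support A at scene (402,340)/top (410,305), with its stem standing above the tabs, so raised. Grey support B at scene (450,405)/top (499,320), with its head level with the tabs, so low. A turquoise one at top (200,268), not meant. I choose A and check it in an enlarged crop.

```bash
python3 - <<'E'
from h import *
s=cv2.imread('pics/scene0.png')[175:300,225:325]; t=cv2.imread('pics/top0.png')[165:235,235:345]
a=cv2.resize(s,None,fx=4.8,fy=4.8,interpolation=2)   #480x600
cv2.imwrite('pics/cs.png',a)
cv2.imwrite('pics/ct.png',cv2.resize(t,None,fx=7,fy=7,interpolation=2))
E
```

```text
(no output)
```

View pics/cs.png

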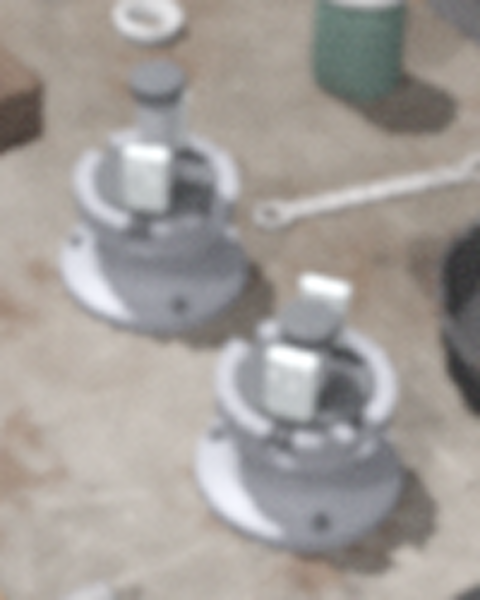

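View pics/ct.png

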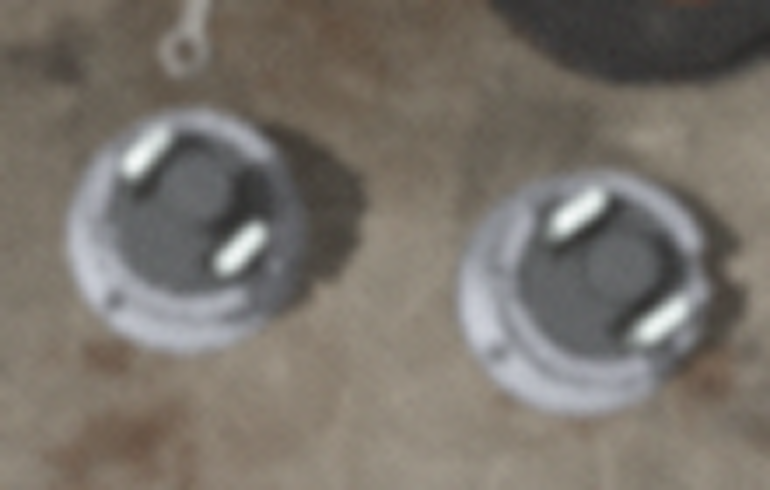

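The crop confirms it. The left one, A, has its head high above the tabs (scene crop (159,76), top crop (196,186)), with tab tops at top crop (147,153) and (241,249). B's head is level with its tabs.

```bash
python3 - <<'E'
from h import *
T=lambda u,v:('top0',(u+.5)/7-.5+235,(v+.5)/7-.5+165)
S=lambda u,v:('scene0',(u+.5)/4.8-.5+225,(v+.5)/4.8-.5+175)
print('head',tri([T(196,186),S(159,76)]))
print('near tab?',tri([T(241,249),S(148,147)]),tri([T(147,153),S(148,147)]))
a=atz(*T(147,153),112);b=atz(*T(241,249),112);print(a,b,(a+b)/2,np.linalg.norm(a-b),np.degrees(np.arctan2(*(a-b)[[1,0]])))
print('headtop z144',atz(*T(196,186),144))
print('foot',atz(*T(180,233),5))
c=atz(*T(577,215),112);d=atz(*T(660,320),112);print('B',(c+d)/2)
st=manip.read_state();print(R.from_rotvec(st['tool_rot']).as_matrix().round(3).tolist())
for n,p in [('hub',(290,200)),('tin',(365,195)),('vice',(340,340)),('bowl',(515,228))]:
  print(n,atz('top0',p[0]*.64,p[1]*.64,60))
E
```

```text
head (array([ 473.1, -187.6,  142.5]), array([0.6, 0.6]))
near tab? (array([ 451.6, -207.5,  114.6]), array([0.2, 0.2])) (array([ 491.8, -164.9,   71.5]), array([8.9, 8.9]))
[ 492.8 -168.3  112. ] [ 451.8 -207.5  112. ] [ 472.3 -187.9  112. ] 56.72424525720901 43.714275667641175
headtop z144 [ 473.4 -187.8  144. ]
foot [ 474. -185.    5.]
B [ 443.75 -365.1   112.  ]
[[-0.916, 0.4, -0.0], [0.4, 0.916, -0.001], [0.0, -0.001, -1.0]]
hub [691.3  52.7  60. ]
tin [ 701.3 -100.1   60. ]
vice [405.5 -52.6  60. ]
bowl [ 630.7 -402.6   60. ]
```

step_arm([
  [0,0,-40,0,0,0,1],
  [0,0,-80,0,0,0,1],
  [0,0,-120,0,0,0,1],
  [0,0,-150,0,0,0,1],
  [-25,-27,-150,0,0,2,1],
  [-50,-53,-150,0,0,3,1],
  [-76,-80,-150,0,0,4,1],
  [-102,-107,-150,0,0,5,1],
  [-127,-133,-150,0,0,6,1],
  [-152,-160,-150,0,0,7,1],
  [-178,-186,-150,0,0,8,1],
  [-203,-213,-150,0,0,9,1],
  [-229,-240,-150,0,0,10,1],
  [-254,-266,-150,0,0,12,1],
  [-279,-293,-150,0,0,14,1],
  [-305,-320,-150,0,0,16,1],
  [-330,-346,-150,0,0,18,1],
  [-355,-373,-150,0,0,20,1],
  [-381,-400,-150,0,0,22,1],
  [-406,-426,-150,0,0,22.7,1],
])

```text
time: 1.82
tcp_pos: [421.8, -50.9, 554.7]
tool_rot: [1.238, 2.887, 0.0]
ft_force: [0.7, 0.6, 0.1]
gripper_width: 93.8
grip_force: 0.0
```

step_arm([
  [-34,-15,0,0,0,0,1],
  [-68,-30,0,0,0,0,1],
  [-102,-45,0,0,0,0,1],
  [-136,-59.4,0,0,0,0,1],
  [-136,-59.4,40,0,0,0,1],
  [-136,-59.4,80,0,0,0,1],
  [-136,-59.4,120,0,0,0,1],
  [-136,-59.4,120,0,0,0,1],
  [-136,-59.4,120,0,0,0,1],
  [-136,-59.4,120,0,0,0,1],
])

```text
time: 2.65
tcp_pos: [473.0, -188.3, 437.3]
tool_rot: [1.234, 2.886, -0.0]
ft_force: [0.5, 0.1, 1.1]
gripper_width: 94.1
grip_force: 0.0
```

```bash
python3 - <<'E'
from h import *
cap('wrist','w1'); a=cv2.imread('pics/w1.png')
cv2.imwrite('pics/w1b.png',cv2.resize(a,(800,600),interpolation=2))
st=manip.read_state();print(st['tcp_pos'],R.from_rotvec(st['tool_rot']).as_matrix().round(4).tolist(),st['q'])
print([np.array(proj('w1',p))*1.5625 for p in [(473,-187.8,144),(492.8,-168.3,112),(451.8,-207.5,112)]])
E
```

```text
[ 472.97074485 -188.22948865  437.57352252] [[-0.6911, 0.7227, 0.0036], [0.7227, 0.6911, -0.0017], [-0.0038, 0.0014, -1.0]] [-4.50722269e-01  1.82752330e-01  1.58883092e+00  2.86451553e-05
  1.36599369e+00 -1.21376684e+00]
[array([396.05934625, 294.74540585]), array([440.69784979, 280.41151045]), array([349.92633782, 280.47831464])]
```

View pics/w1b.png

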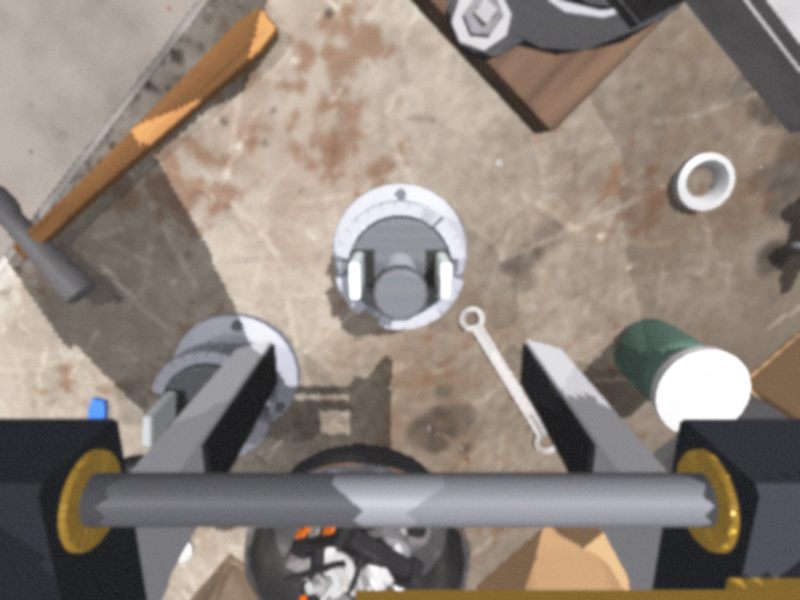

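Tab tops are at (355,276) and (446,276) and the head is at (401,291). The finger tips at 275 and 525 are centred on 400, so the gripper is laterally aligned and its yaw fits. Next I go down with the gripper open.

step_arm([
  [0,0,30,0,0,0,1],
  [0,0,60,0,0,0,1],
  [0,0,90,0,0,0,1],
  [0,0,110,0,0,0,1],
  [0,0,125,0,0,0,1],
  [0,0,138,0,0,0,1],
  [0,0,145,0,0,0,1],
  [0,0,150,0,0,0,1],
  [0,0,150,0,0,0,1],
  [0,0,150,0,0,0,1],
  [0,0,150,0,0,0,1],
  [0,0,150,0,0,0,1],
])

```text
time: 3.7
tcp_pos: [472.9, -188.3, 285.5]
tool_rot: [1.234, 2.887, -0.0]
ft_force: [0.2, -0.1, -0.4]
gripper_width: 94.0
grip_force: 0.0
```

```bash
python3 - <<'E'
from h import *
cap('wrist','w2'); a=cv2.imread('pics/w2.png')
cv2.imwrite('pics/w2b.png',cv2.resize(a,(800,600),interpolation=2))
st=manip.read_state();print(st['tcp_pos'],st['ft_force'],R.from_rotvec(st['tool_rot']).as_matrix().round(4).tolist())
E
```

```text
[ 472.83538329 -188.28310926  285.32248535] [ 1.03628585 -0.03301947  0.5800294 ] [[-0.691, 0.7229, 0.0009], [0.7229, 0.691, -0.0005], [-0.001, 0.0003, -1.0]]
```

View pics/w2b.png

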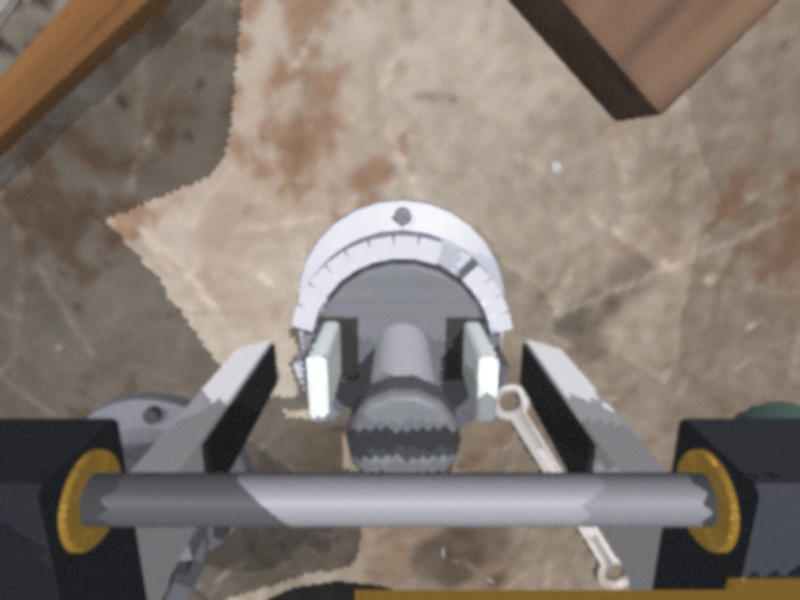

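Close view: tab outer edges at 306 and 499, centre 402.5, about 0.8 mm off in tool +y. I correct that and squeeze.

step_arm([
  [0,0.8,1,0,0,0,1],
  [0,0.8,1,0,0,0,-1],
  [0,0.8,1,0,0,0,-1],
  [0,0.8,1,0,0,0,-1],
  [0,0.8,1,0,0,0,-1],
  [0,0.8,1,0,0,0,-1],
  [0,0.8,1,0,0,0,-1],
  [0,0.8,1,0,0,0,-1],
  [0,0.8,1,0,0,0,-1],
  [0,0.8,1,0,0,0,-1],
  [0,0.8,1,0,0,0,-1],
  [0,0.8,1,0,0,0,-1],
], force=20)

```text
time: 4.75
tcp_pos: [473.5, -187.5, 283.9]
tool_rot: [1.235, 2.888, 0.001]
ft_force: [3.5, 4.8, 3.6]
gripper_width: 48.0
grip_force: 20.0
```

step_arm([
  [0,0.5,0,0,0,0,-1],
  [0,0.5,0,0,0,-3,-1],
  [0,0.5,0,0,0,-7,-1],
  [0,0.5,0,0,0,-11,-1],
  [0,0.5,0,0,0,-15,-1],
  [0,0.5,0,0,0,-19,-1],
  [0,0.5,0,0,0,-23,-1],
  [0,0.5,0,0,0,-27,-1],
  [0,0.5,0,0,0,-31,-1],
  [0,0.5,0,0,0,-35,-1],
])

```text
time: 5.58
tcp_pos: [473.8, -187.3, 283.9]
tool_rot: [0.304, 3.126, 0.0]
ft_force: [1.2, 4.5, 5.4]
gripper_width: 48.3
grip_force: 20.0
```

```bash
python3 - <<'E'
from h import *
st=manip.read_state();print(st['tcp_pos'],st['ft_force'],st['moment'],st['q'],st['gripper_width'],R.from_rotvec(st['tool_rot']).as_matrix().round(4).tolist())
E
```

```text
[ 473.75267515 -187.25121837  283.90711718] [1.18251825 4.50410186 5.36690381] [ 0.84115315 -0.2471869   0.00282921] [-4.48346571e-01  3.48459102e-01  1.76070454e+00  2.64436495e-04
  1.03206053e+00 -1.82558978e+00] 48.280576210432365 [[-0.9813, 0.1925, 0.0004], [0.1925, 0.9813, 0.0], [-0.0004, 0.0001, -1.0]]
```

step_arm([
  [0,0,0,0,0,-4,-1],
  [0,0,0,0,0,-8,-1],
  [0,0,0,0,0,-12,-1],
  [0,0,0,0,0,-16,-1],
  [0,0,0,0,0,-20,-1],
  [0,0,0,0,0,-23,-1],
  [0,0,0,0,0,-25,-1],
  [0,0,0,0,0,-25,-1],
  [0,0,0,0,0,-25,-1],
])

```text
time: 6.33
tcp_pos: [473.7, -187.2, 283.9]
tool_rot: [-0.374, 3.119, 0.001]
ft_force: [0.4, 4.7, 5.0]
gripper_width: 48.0
grip_force: 20.1
```

```bash
python3 - <<'E'
from h import *
st=manip.read_state();print(st['tcp_pos'],st['ft_force'],st['moment'],st['q'],st['gripper_width'],R.from_rotvec(st['tool_rot']).as_matrix().round(4).tolist())
E
```

```text
[ 473.72563719 -187.21889603  283.899238  ] [0.38216755 4.74794011 4.96374166] [ 1.02338543 -0.17434176 -0.30232089] [-4.48353520e-01  3.48424438e-01  1.76077473e+00  6.05846290e-04
  1.03224081e+00 -2.25845241e+00] 47.99093254424897 [[-0.9716, -0.2367, 0.0004], [-0.2367, 0.9716, 0.0004], [-0.0004, 0.0003, -1.0]]
```

A moment of 0.3 N m shows the open stop is reached. Release, rise, and look.

step_arm([
  [0,0,0,0,0,0,1],
  [0,0,0,0,0,0,1],
  [0,0,0,0,0,0,1],
  [0,0,0,0,0,0,1],
  [0,0,0,0,0,0,1],
  [0,0,0,0,0,0,1],
  [0,0,-30,0,0,0,1],
  [0,0,-60,0,0,0,1],
  [0,0,-90,0,0,0,1],
  [0,0,-90,0,0,0,1],
  [0,0,-90,0,0,0,1],
  [0,0,-90,0,0,0,1],
])

```text
time: 7.33
tcp_pos: [473.5, -187.3, 372.8]
tool_rot: [0.375, -3.118, -0.001]
ft_force: [-1.8, -0.4, -1.5]
gripper_width: 94.3
grip_force: 0.0
```

```bash
python3 - <<'E'
from h import *
cap('wrist','w3'); a=cv2.imread('pics/w3.png')
cv2.imwrite('pics/w3b.png',cv2.resize(a,(800,600),interpolation=2))
st=manip.read_state();print(st['tcp_pos'],st['ft_force'])
E
```

```text
[ 473.47642353 -187.30918738  372.43842432] [-0.38301143 -0.1079732  -0.92213693]
```

View pics/w3b.png

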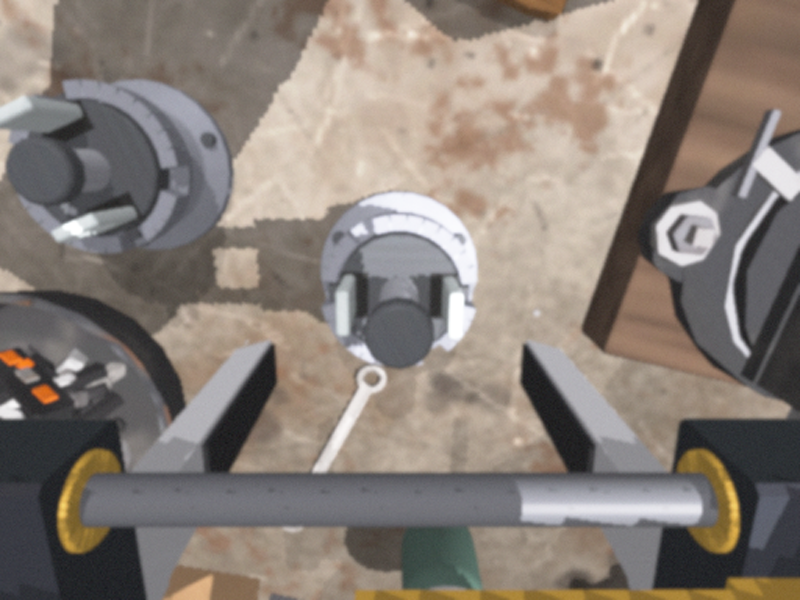

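The collar turned with the tool: tabs at (345,308) and (455,308), centred and sprung out. Now shut the fingers and press the head down.

step_arm([
  [0,0,0,0,0,0,-1],
  [0,0,0,0,0,0,-1],
  [0,0,0,0,0,0,-1],
  [0,0,0,0,0,0,-1],
  [0,0,0,0,0,0,-1],
  [0,0,0,0,0,0,-1],
  [0,0,0,0,0,0,-1],
  [0,0,0,0,0,0,-1],
  [0,0,15,0,0,0,-1],
  [0,0,25,0,0,0,-1],
  [0,0,30,0,0,0,-1],
  [0,0,35,0,0,0,-1],
  [0,0,40,0,0,0,-1],
  [0,0,45,0,0,0,-1],
  [0,0,50,0,0,0,-1],
  [0,0,54,0,0,0,-1],
  [0,0,57,0,0,0,-1],
  [0,0,59,0,0,0,-1],
  [0,0,60,0,0,0,-1],
  [0,0,60,0,0,0,-1],
])

```text
time: 9.05
tcp_pos: [473.7, -187.4, 313.5]
tool_rot: [0.375, -3.119, -0.0]
ft_force: [1.2, -0.5, 1.5]
gripper_width: 0.4
grip_force: 0.9
```

step_arm([
  [0,0,0.5,0,0,0,-1],
  [0,0,1,0,0,0,-1],
  [0,0,1.5,0,0,0,-1],
  [0,0,2,0,0,0,-1],
  [0,0,2,0,0,0,-1],
  [0,0,2,0,0,0,-1],
])

```text
time: 9.55
tcp_pos: [473.7, -187.3, 313.3]
tool_rot: [-0.375, 3.118, -0.001]
ft_force: [-5.5, 3.3, 21.2]
gripper_width: 0.5
grip_force: 10.2
```

The tip meets the stop at 114.3 mm, as required for fully down. Rise, open, then down around the tabs again and squeeze.

step_arm([
  [0,0,-15,0,0,0,-1],
  [0,0,-30,0,0,0,1],
  [0,0,-30,0,0,0,1],
  [0,0,-30,0,0,0,1],
  [0,0,-30,0,0,0,1],
  [0,0,-30,0,0,0,1],
  [0,0,-30,0,0,0,1],
  [0,0,-30,0,0,0,1],
  [0,0,-30,0,0,0,1],
  [0,0,-30,0,0,0,1],
])

```text
time: 10.38
tcp_pos: [473.7, -187.3, 341.5]
tool_rot: [0.375, -3.119, -0.0]
ft_force: [0.6, -0.4, 0.8]
gripper_width: 57.1
grip_force: 0.0
```

```bash
python3 - <<'E'
from h import *
cap('wrist','w4'); a=cv2.imread('pics/w4.png')
cv2.imwrite('pics/w4b.png',cv2.resize(a,(800,600),interpolation=2))
E
```

```text
(no output)
```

View pics/w4b.png

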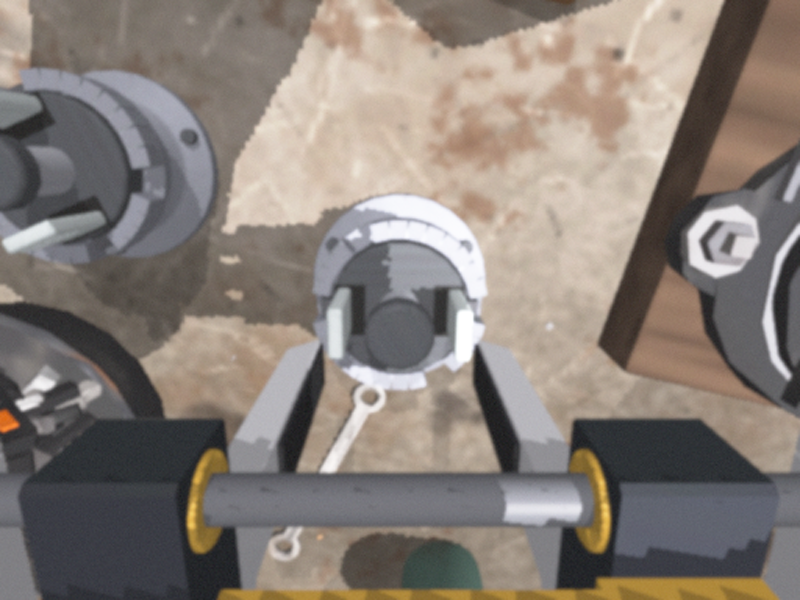

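The rest is down: its head at (399,332) is level with the tabs. The fingers are still opening, so I wait, then descend and squeeze.

step_arm([
  [0,0,0,0,0,0,1],
  [0,0,0,0,0,0,1],
  [0,0,0,0,0,0,1],
  [0,0,0,0,0,0,1],
  [0,0,0,0,0,0,1],
  [0,0,0,0,0,0,1],
  [0,0,0,0,0,0,1],
  [0,0,20,0,0,0,1],
  [0,0,38,0,0,0,1],
  [0,0,50,0,0,0,1],
  [0,0,58,0,0,0,1],
  [0,0,58,0,0,0,1],
  [0,0,58,0,0,0,1],
])

```text
time: 11.52
tcp_pos: [473.8, -187.4, 283.9]
tool_rot: [0.375, -3.119, -0.0]
ft_force: [0.7, -0.7, 0.3]
gripper_width: 93.6
grip_force: 0.0
```

step_arm([
  [0,0,0,0,0,0,-1],
  [0,0,0,0,0,0,-1],
  [0,0,0,0,0,0,-1],
  [0,0,0,0,0,0,-1],
  [0,0,0,0,0,0,-1],
  [0,0,0,0,0,0,-1],
  [0,0,0,0,0,0,-1],
  [0,0,0,0,0,0,-1],
  [0,0,0,0,0,0,-1],
  [0,0,0,0,0,0,-1],
  [0,0,0,0,0,0,-1],
], force=20)

```text
time: 12.43
tcp_pos: [473.7, -187.2, 284.1]
tool_rot: [-0.375, 3.119, 0.001]
ft_force: [-3.0, 3.3, 7.8]
gripper_width: 48.4
grip_force: 20.0
```

Squeezed. Turn back 61°, slightly onto the locked stop.

step_arm([
  [0,0,0,0,0,3,-1],
  [0,0,0,0,0,7,-1],
  [0,0,0,0,0,11,-1],
  [0,0,0,0,0,15,-1],
  [0,0,0,0,0,19,-1],
  [0,0,0,0,0,23,-1],
  [0,0,0,0,0,27,-1],
  [0,0,0,0,0,31,-1],
  [0,0,0,0,0,35,-1],
  [0,0,0,0,0,39,-1],
  [0,0,0,0,0,43,-1],
  [0,0,0,0,0,47,-1],
  [0,0,0,0,0,51,-1],
  [0,0,0,0,0,55,-1],
  [0,0,0,0,0,58,-1],
  [0,0,0,0,0,60,-1],
  [0,0,0,0,0,61,-1],
  [0,0,0,0,0,61,-1],
])

```text
time: 13.93
tcp_pos: [473.7, -187.2, 284.1]
tool_rot: [1.261, 2.877, -0.0]
ft_force: [-2.5, 2.8, 7.7]
gripper_width: 47.9
grip_force: 20.0
```

```bash
python3 - <<'E'
from h import *
st=manip.read_state();print(st['ft_force'],st['moment'],st['q'][5])
E
```

```text
[-2.51886485  2.79972051  7.66923651] [0.43598928 0.45035483 0.38835788] -1.1930671829961874
```

The moment of +0.39 N m shows the locked stop. Release, rise, and look.

step_arm([
  [0,0,0,0,0,0,1],
  [0,0,0,0,0,0,1],
  [0,0,0,0,0,0,1],
  [0,0,0,0,0,0,1],
  [0,0,0,0,0,0,1],
  [0,0,0,0,0,0,1],
  [0,0,0,0,0,0,1],
  [0,0,-30,0,0,0,1],
  [0,0,-65,0,0,0,1],
  [0,0,-100,0,0,0,1],
  [0,0,-120,0,0,0,1],
  [0,0,-120,0,0,0,1],
  [0,0,-120,0,0,0,1],
  [0,0,-120,0,0,0,1],
])

```text
time: 15.1
tcp_pos: [473.5, -187.3, 402.5]
tool_rot: [-1.26, -2.876, -0.0]
ft_force: [0.4, -0.8, -2.1]
gripper_width: 94.1
grip_force: 0.0
```

```bash
python3 - <<'E'
from h import *
cap('wrist','w5'); a=cv2.imread('pics/w5.png')
cv2.imwrite('pics/w5b.png',cv2.resize(a,(800,600),interpolation=2))
print(manip.read_state()['tcp_pos'])
E
```

```text
[ 473.57040585 -187.30347413  402.26723396]
```

View pics/w5b.png

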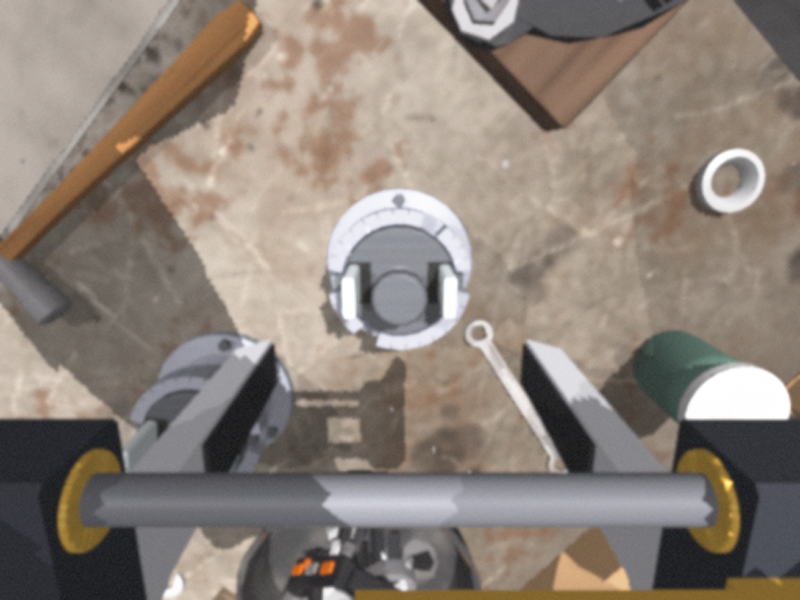

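Tabs back at (349,292) and (450,292). They span 116 px, close to the 119 px expected for 64 mm, so both are sprung out. The head is low between them, the collar is at the starting angle, and the bystanders are undisturbed.

```bash
python3 -c "
from bench import manip
print(manip.close_job())"
```

```text
the job is handed in; nothing more can be done
None
```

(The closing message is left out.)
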